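Flip the reorder marker of the empty bin

ROBOT

A 6-joint arm with a two-finger parallel gripper is mounted at the origin on the work surface. World frame = base frame: x ahead of the robot, y to its left, z up, the work surface at z = 0. Lengths are in mm, angles in degrees, forces in N, time in s.
With the tool pointing down it reaches from about 350 to 850 mm from the base axis. Payload 8.1 kg.
Tool frame: the origin (TCP) lies on the centre line of the jaws, within the pads' length; the fingertips stand 8 mm ahead of it and the grasp point (between the pads) lies 11 mm behind it; x points along the fingers, z is the direction in which the jaws open and shut, and the axes are right-handed (so a half turn about x gives the same grasp; the last joint's range is limited). The gripper opens to 85 mm and grips with 20 to 120 N. Pads are 22 mm wide; open, the fingers measure 114 mm over their backs; the gripper's body (76 mm by 85 mm) begins 54 mm behind the grasp point. The pads swing forward as they close: fully open they stand 13 mm farther back than shut.
Start: joints at [-77.143, 7.471, 85.268, -0, 87.261, -4.893], TCP at [182.941, -571.435, 239.292] pointing down, gripper open.
Joint ranges: [-169.43, 169.43], [-51.17, 129.36], [1.28, 143.12], [-76.62, 256.62], [0, 156.53], [-152.29, 152.29]. Speed limits (degrees/s): [136.94, 136.94, 159.86, 180, 180, 180].

INTERFACE

Orientations are given as [roll, pitch, yaw] about the fixed x, y, z axes, in that order (R = Rz(yaw) Ry(pitch) Rx(roll)).
In Python, from bench import r, vision, order gives the robot as it stands. The module is installed in compiled form; this text tells all that it offers.
- The arm moves only by the shell command python3 -m jog 'ROWS' [FORCE]. ROWS is JSON, a list of rows, each a list of 3 entries, a list of its own where there are three numbers: the shift along the world's x, y, z in m, then the turn, a rotation vector about the world's x, y, z in rad, then the opening, from -1 (shut) to 1 (fully open). A call has 1 to 5 rows; each row is the pose to reach, as a shift and turn from the pose commanded when the call began; what a row does not reach only later rows make up. A row lasts 1/12 s, in which the tool goes at most 41.7 mm and 7.16 degrees, less where a joint would pass 70% of its speed; a pose out of reach is approached as far as the arm can. A call with a gripper value outside its range is refused whole. The fingers move at their own pace and stop on an object; FORCE is the grip in N (left out, the last holds). Time passes only in rows, so rows that repeat a pose let the fingers close. It gives the time, the measured TCP pose, the force and the opening at its end, in the units of the state.
- r.sense(): the state, without advancing time (a new reading comes with each control period).
- vision.snapshot(name): name is "side" or "top" or "wrist"; returns the picture (400x640x3 uint8, red, green, blue); there is no depth.
- vision.camera_model(name): a dict with "fov_y" (degrees; the focal length in pixels is half the picture's height over the tangent of half this angle, whatever the lens; pixels are square), "cx", "cy" (the principal point, pixels), "D" ([k1, k2, p1, p2, k3] as OpenCV has them; the pictures are not rectified), "world_to_cam" (4x4, takes a point from world to camera coordinates). Camera axes: x right, y down, z forward; pixel columns grow to the right and rows downward; lengths in mm; the calibration is good to about 2 mm. A picture is of the moment at which its call begins: read the wrist's pose just before it. camera_model takes no time and is no camera call; for the wrist camera it gives the pose at the moment of the call.
- order.hand_in(): hands the job in, once; it reports no verdict.
The state is a dict: "time": time; "joint_pos": joint angles; "qd": joint speeds; "joint_efforts": joint torques, N m; "tool_pos": TCP position; "tcp_rot": TCP orientation; "ft_force": force on the tool from outside, world axes, zero at the start; "wrist_torque": the same for the moment, N m; "finger_gap": finger opening in mm.
Only numpy, scipy, OpenCV 4.12 (cv2) and the standard library are available. Lean on these libraries where they do the work, as an engineer would, in place of code of your own. Each camera call takes 0.05 s, during which the arm holds its last target.

TASK

One of the three parts bins on the garage bench is empty: with closed fingertips push the hinged marker on its front edge up and all the way over its hinge, until it lies flat over the bin's mouth with its crossed face up. Only push it, do not pinch it, and do not lift, tip or shove the bin out of its place. Leave the two full bins, their markers and the other things on the bench as they are.

Things in the scene. Friction and masses are not known exactly. Their poses are not given: they have to be found in the camera images.
- empty_marker (a joint): hinge of the marker on the EMPTY bin, rad: 0 = lies level toward the bin's front (robot side) with its plain face up, pi/2 = stands upright, pi = lies level over the bin's mouth with its cross face up (the end stop). It starts between 0 and 0.35. A light friction hinge: the marker stays where it is left, does not fall, and about 0.4 N at its free edge turns it.
- bin_empty: the bin with nothing in it: open grey steel box, 130 (x, depth) x 120 (y) x 75 mm high, walls 4 mm, 0.75 to 1 kg with its marker, standing loose on the bench (friction alone holds it). Origin: centre of its underside; x axis from its front (robot side) to its back, z up; it is turned up to 0.35 rad from the robot's x axis. The marker hangs over free space at the front.
- empty_hinge (a point): middle of that marker's hinge axis, above the bin's front rim, 65 mm in front of the bin's origin and 85 mm above the bench; axes as the bin's, the hinge line is y. The marker turns between two steel ears, 80 mm apart, 5 mm thick, that rise 12 mm above the axis
- empty_edge (a point): middle of the marker's rounded free edge (8 mm thick), 75 mm from the hinge axis; moves with the marker. The marker is a flat aluminium plate 75 mm long, 64 mm wide (along the hinge), 6 mm thick, centred on the hinge axis. Level at the front, 82 mm of air lie under it
- empty_plain: plain half of that marker's thickness: smooth aluminium plate 3 mm thick, outer face up at the start. Origin on the hinge line, its -x axis points along the plate to the free edge, z out of the plain face
- empty_cross: other half of that marker's thickness, with two dark strips crossing in an X (1 mm proud at most) on its outer face, which is down at the start and must be up at the end. Origin on the hinge line, -x axis to the free edge, -z out of the cross face
- bin_bolts: an identical bin, marker and size included, filled with steel bolts to about 50 mm height; leave it alone. Origin and axes as bin_empty
- bolts_edge (a point): middle of the free edge of the marker on the bin of steel bolts, its plain face up; leave it as it is
- bin_nuts: an identical bin, marker and size included, filled with brass-coloured nuts to about 50 mm height; leave it alone. Origin and axes as bin_empty
- nuts_edge (a point): middle of the free edge of the marker on the bin of brass-coloured nuts, its plain face up; leave it as it is
- tape_roll: bystander: grey roll of tape lying flat, 90 mm across, 25 mm high; origin centre of underside
- socket: bystander: steel wrench socket standing upright, 28 mm across, 32 mm high; origin centre of underside
- jar: bystander: clear jar with steel cap, 64 mm across, 90 mm high; origin centre of underside
- spray_can: bystander: white spray can with black cap, 62 mm across, 180 mm high; origin centre of underside

How it is judged (in metres and radians):
On the way:
1. a fingertip pushes the empty bin's marker up off its front rest and carries it through upright (contact while it stands between 63 and 143 degrees) (value of joint empty_marker between 1.1 and 2.5 rad and contact force between the fingers and bin_empty above 0.05 N), for 0.05 s.
At the end, for the whole second after the job is handed in: The empty bin's marker lies at rest over the bin within about 9 degrees of its end stop, cross face up; that bin stands level within 25 mm of where it was; the full bins, their markers' edges and the bystanders are within 40 mm of where they were (value of joint empty_marker above 2.99 rad and not (velocity of joint empty_marker above 0.1 rad/s) and not (velocity of joint empty_marker below -0.1 rad/s) and angle between bin_empty's own z axis and vertical below 0.05 rad and distance of bin_empty from where it was at the start of the episode below 0.025 m and linear speed of bin_empty below 0.02 m/s and not (distance of any of bolts_edge, nuts_edge, bin_bolts, bin_nuts, tape_roll, socket, jar, spray_can from where it was at the start of the episode above 0.04 m)); the robot touches nothing.
It fails at once if the marker is pinched: fingers press on its plain and cross faces at once, over 3 N each (contact force between the fingers and empty_plain above 3 N and contact force between the fingers and empty_cross above 3 N).
It fails at once if the empty bin is lifted more than 20 mm, tipped more than 14 degrees or shoved more than 25 mm (height (world z) of bin_empty above 0.02 m or angle between bin_empty's own z axis and vertical above 0.25 rad or distance of bin_empty from where it was at the start of the episode above 0.025 m).
It fails at once if a full bin, its marker or a bystander is moved more than 40 mm (distance of any of bolts_edge, nuts_edge, bin_bolts, bin_nuts, tape_roll, socket, jar, spray_can from where it was at the start of the episode above 0.04 m).
It also fails if it takes over 40 s, if anything falls off the work surface, if the arm or the gripper's body presses on something with over 40 N, if the wrist force passes 120 N, or if a joint passes its speed limit or range.

## Working session

There is one attempt and no reset: what is moved stays moved. The work goes in short steps, Python scripts to look and compute and a shell command to move; the robot and the scene stay as the last step left them, time stands still between calls to the robot, and variables do not carry over. Pictures are saved under pics/ and viewed, and the job is handed in when it is done.

```bash
mkdir -p pics; python3 - <<'E'
from bench import r, vision
import cv2
for n in("top","side","wrist"):
    im=vision.snapshot(n); cv2.imwrite(f"pics/{n}0.png",im[:,:,::-1])
    m=vision.camera_model(n); print(n,m)
s=r.sense();print(s)
E
```

```text
top {'fov_y': 45.44620552209998, 'cx': 316.85403478284763, 'cy': 208.13024396372361, 'D': array([-0.08725645,  0.        ,  0.        ,  0.        ,  0.        ]), 'world_to_cam': array([[-2.85665207e-02, -9.99581806e-01, -4.49066710e-03,
        -3.54976751e+00],
       [-9.96933386e-01,  2.88176904e-02, -7.27555110e-02,
         5.14682117e+02],
       [ 7.28544957e-02,  2.39852415e-03, -9.97339696e-01,
         1.46255177e+03],
       [ 0.00000000e+00,  0.00000000e+00,  0.00000000e+00,
         1.00000000e+00]])}
side {'fov_y': 54.5729245765664, 'cx': 313.32303561426426, 'cy': 199.35551525124748, 'D': array([-0.01681791,  0.        ,  0.        ,  0.        ,  0.        ]), 'world_to_cam': array([[-8.22148517e-01, -5.68917881e-01,  2.01062437e-02,
         3.87672330e+02],
       [-3.14881463e-01,  4.25046262e-01, -8.48637343e-01,
         2.24343398e+02],
       [ 4.74258875e-01, -7.04037016e-01, -5.28592848e-01,
         7.50811493e+02],
       [ 0.00000000e+00,  0.00000000e+00,  0.00000000e+00,
         1.00000000e+00]])}
wrist {'fov_y': 69.25649113295995, 'cx': 322.07920210787
[... 422 characters left out ...]
0e+00,
         1.00000000e+00]])}
{'time': 0.15, 'joint_pos': array([-7.71438285e+01,  7.50699146e+00,  8.53153738e+01,  1.58694905e-03,
        8.72615914e+01, -4.89231536e+00]), 'qd': array([-0.00612783, -0.17580369, -0.212115  , -0.02596565, -0.00033377,
       -0.0868208 ]), 'joint_efforts': array([ 1.05787913e-03, -5.70062506e+01, -5.01157808e+01, -1.19722704e-04,
        9.66894440e-03,  6.49137746e-05]), 'tool_pos': array([ 182.8490572 , -571.02450646,  238.46230071]), 'tcp_rot': array([174.02612096,  89.91602842, 101.77453082]), 'ft_force': array([ 0.42740035, -0.74147533, -0.2174014 ]), 'wrist_torque': array([-0.03877958,  0.03700776,  0.02382832]), 'finger_gap': 85.48957761283948}
```

View pics/top0.png

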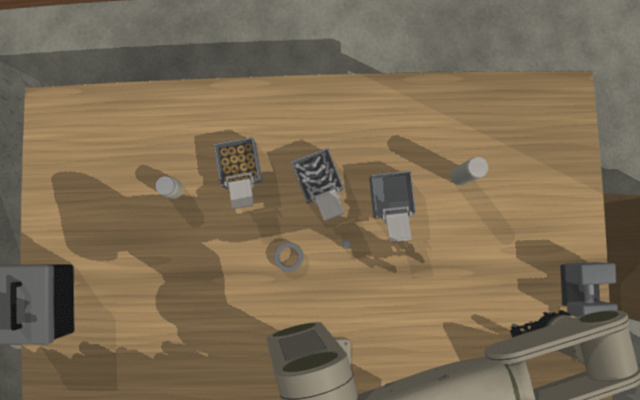

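View pics/side0.png

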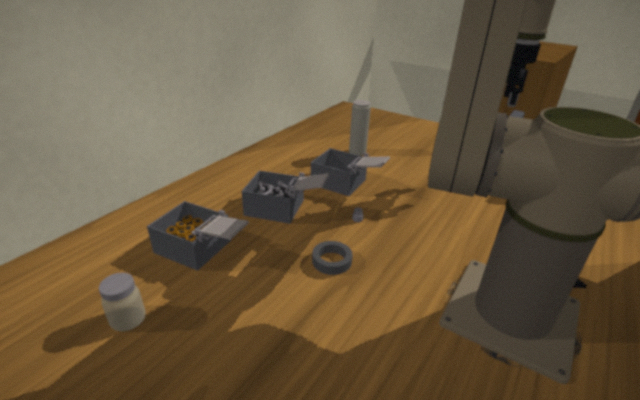

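View pics/wrist0.png

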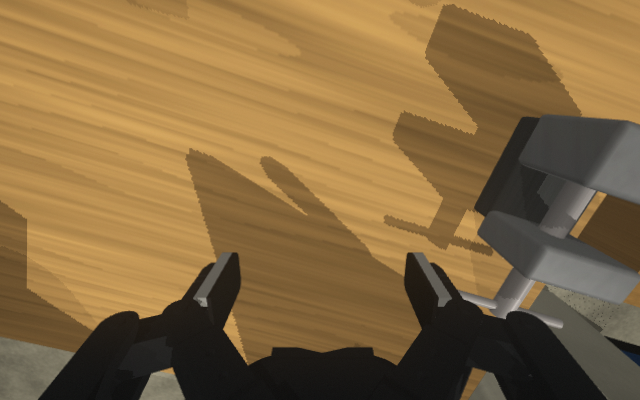

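The empty bin is the rightmost in the top view: mouth around (392,193), marker around (399,226). I'll zoom in to measure it.

```bash
python3 - <<'E'
import cv2
im=cv2.imread("pics/top0.png")[160:250,355:430]
cv2.imwrite("pics/top0z.png",cv2.resize(im,None,fx=6.5,fy=6.5,interpolation=cv2.INTER_CUBIC))
im=cv2.imread("pics/side0.png")[135:205,295:400]
cv2.imwrite("pics/side0z.png",cv2.resize(im,None,fx=7,fy=7,interpolation=cv2.INTER_CUBIC))
E
```

```text
(no output)
```

View pics/top0z.png

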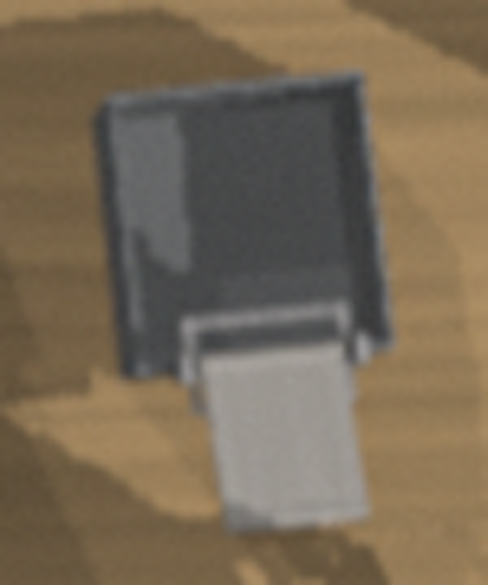

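View pics/side0z.png

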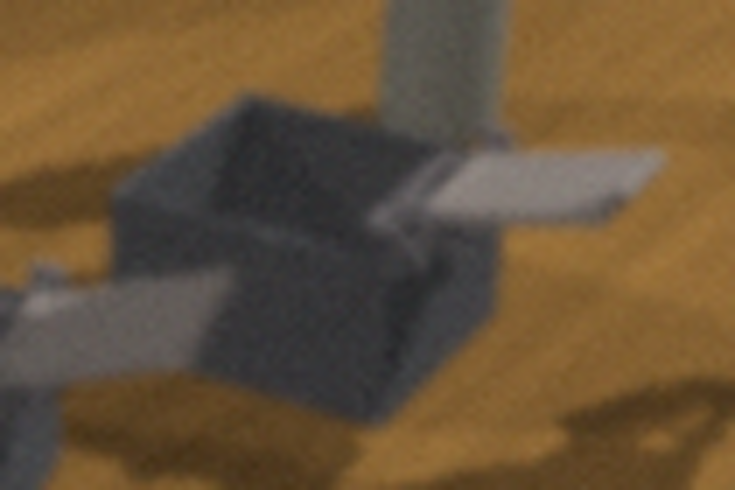

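```bash
cat > h.py <<'E'
import numpy as np,cv2
from scipy.optimize import least_squares
from bench import r,vision
def proj(m,P):
    f=200/np.tan(np.radians(m["fov_y"])/2)
    K=np.array([[f,0,m["cx"]],[0,f,m["cy"]],[0,0,1]])
    T=m["world_to_cam"]
    return cv2.projectPoints(np.asarray(P,float).reshape(-1,3),cv2.Rodrigues(T[:3,:3])[0],T[:3,3],K,np.asarray(m["D"]))[0].reshape(-1,2)
def model(p):
    x,y,yaw,th=p
    c,s=np.cos(yaw),np.sin(yaw)
    W=lambda L:np.array([[x+c*a-s*b,y+s*a+c*b,z] for a,b,z in L])
    rim=W([(65,60,75),(65,-60,75),(-65,-60,75),(-65,60,75)])
    bot=W([(-65,60,0),(65,60,0)])
    ex,ez=-65-75*np.cos(th),85+75*np.sin(th)
    edge=W([(ex,32,ez),(ex,-32,ez)])
    return rim,bot,edge
E
cat > fit.py <<'E'
from h import *
mt,ms=vision.camera_model("top"),vision.camera_model("side")
T=lambda L:np.array(L)/6.5+[355,160]-.4
S=lambda L:np.array(L)/7+[295,135]-.4
tr=T([(102,100),(360,75),(390,350),(123,375)]);te=T([(230,530),(368,517)])
sr=S([(115,195),(245,95)]);sb=S([(375,420)]);se=S([(605,218),(665,152)])
def res(p):
    rim,bot,e=model(p)
    return np.r_[(proj(mt,rim)-tr).ravel(),(proj(mt,e)-te).ravel(),(proj(ms,rim[:2])-sr).ravel(),(proj(ms,bot[:1])-sb).ravel(),(proj(ms,e)-se).ravel()]
s=least_squares(res,[700,-160,0.1,0.2],loss='soft_l1')
print(s.x,np.round(s.fun.reshape(-1,2),1).tolist())
rim,bot,e=model(s.x);print(e.mean(0),rim)
E
python3 fit.py
```

```text
[ 546.12850925 -246.19521097   18.92909055  -12.25662542] [[-0.2, -0.3], [-0.4, -0.6], [0.4, -0.1], [1.7, 0.4], [-1.1, -0.6], [-0.5, -1.1], [0.2, -0.0], [1.0, -0.2], [1.7, 2.3], [0.0, -0.2], [-0.1, 0.5]]
[ 410.1289508  -257.03475083  107.86119755] [[ 606.15598248 -181.22058163   75.        ]
 [ 615.69007853 -300.84123625   75.        ]
 [ 486.10103602 -311.16984031   75.        ]
 [ 476.56693997 -191.54918569   75.        ]]
```

```bash
cat >> h.py <<'E'
from scipy.spatial.transform import Rotation as R
YAW=0.0795; HX=np.array([481.3,-251.4,85.])
ux=np.array([np.cos(YAW),np.sin(YAW),0]);uy=np.array([-np.sin(YAW),np.cos(YAW),0]);uz=np.array([0,0,1.])
def Rt(alpha,flip=1):
    a=np.radians(alpha)
    x=ux*np.cos(a)-uz*np.sin(a); z=flip*uy; return R.from_matrix(np.c_[x,np.cross(z,x),z])
def cur():
    s=r.sense(); return s,R.from_euler('xyz',s["tcp_rot"],degrees=True)
def tip(s,q): return s["tool_pos"]+8*q.as_matrix()[:,0]
def plan(tipxz,alpha,flip=1,lat=0):
    "target fingertip in bin frame rel. hinge (x,z), print shift(m), rotvec"
    s,q=cur(); t=Rt(alpha,flip)
    P=HX+ux*tipxz[0]+uz*tipxz[1]+uy*lat-8*t.as_matrix()[:,0]
    print("shift",np.round((P-s["tool_pos"])/1000,3),"rot",np.round((t*q.inv()).as_rotvec(),3),"deg",np.degrees((t*q.inv()).magnitude()).round(1))
def rep():
    s,q=cur();d=tip(s,q)-HX
    print("t",s["time"],"tip rel",np.round([d@ux,d@uy,d[2]],1),"J",np.round(s["joint_pos"],1),"F",np.round(s["ft_force"],2),"gap",round(s["finger_gap"],1));print("axes",np.round(q.as_matrix(),2).tolist())
E
python3 - <<'E'
from h import *
rep()
for f in(1,-1):
  for a in (90,45): plan((-110,100),a,f)
mt=vision.camera_model("top")
print(proj(mt,[[400,-60,16],[460,-90,16],[430,-100,16]]))
E
```

```text
t 0.15 tip rel [-322.9 -294.9  145.5] J [-77.1   7.5  85.3   0.   87.3  -4.9] F [ 0.43 -0.74 -0.22] gap 85.5
axes [[-0.0, 0.95, 0.3], [0.0, 0.3, -0.95], [-1.0, 0.0, -0.0]]
shift [ 0.189  0.311 -0.045] rot [ 0.000e+00 -2.000e-03  2.911e+00] deg 166.8
shift [ 0.183  0.31  -0.048] rot [-1.106 -0.22   2.704] deg 167.8
shift [ 0.189  0.311 -0.045] rot [-0.001 -0.    -0.23 ] deg 13.2
shift [ 0.183  0.31  -0.048] rot [ 0.151 -0.772 -0.219] deg 46.8
[[331.38590556 244.68598814]
 [340.46876362 225.01379952]
 [344.0042854  234.60279445]]
```

```bash
python3 -m jog '[[[0.02,0.04,0.0],[0,0,-0.046],-1],[[0.04,0.08,0.0],[0,0,-0.092],-1],[[0.06,0.12,0],[0,0,-0.138],-1],[[0.08,0.155,0],[0,0,-0.184],-1],[[0.1,0.19,0],[0,0,-0.23],-1]]'; python3 - <<'E'
from h import *
rep(); plan((-139,60),45,-1)
E
```

```text
time: 0.57
tool_pos: [280.0, -385.2, 238.8]
tcp_rot: [-169.9, 90.0, 104.5]
ft_force: [-0.1, 0.3, 0.8]
finger_gap: 25.6
t 0.5667 tip rel [-211.3 -117.3  145.8] J [-60.2 -12.  104.3   0.   87.8  25.4] F [-0.14  0.32  0.76] gap 25.6
axes [[-0.0, 1.0, 0.08], [0.0, 0.08, -1.0], [-1.0, -0.0, -0.0]]
shift [ 0.057  0.122 -0.088] rot [ 0.061 -0.783  0.002] deg 45.0
```

```bash
python3 -m jog '[[[0.011,0.03,0.0],[0.009,-0.112,0],-1],[[0.022,0.06,0.0],[0.018,-0.224,0],-1],[[0.033,0.09,0],[0.027,-0.336,0],-1],[[0.045,0.122,0],[0.036,-0.448,0],-1],[[0.057,0.122,0],[0.045,-0.56,0],-1]]'; python3 - <<'E'
from h import *
rep(); plan((-139,60),45,-1);plan((-139,40),45,-1)
E
```

```text
time: 0.98
tool_pos: [338.1, -261.5, 240.6]
tcp_rot: [89.7, 57.4, 4.5]
ft_force: [0.2, 0.2, -1.1]
finger_gap: -0.3
t 0.9833 tip rel [-139.2    1.3  148.8] J [-71.5 -41.7 130.7  31.7  83.3  12. ] F [ 0.22  0.15 -1.11] gap -0.3
axes [[0.54, 0.84, 0.08], [0.04, 0.07, -1.0], [-0.84, 0.54, 0.0]]
shift [-0.001 -0.001 -0.09 ] rot [ 0.021 -0.216 -0.004] deg 12.4
shift [-0.001 -0.001 -0.11 ] rot [ 0.021 -0.216 -0.004] deg 12.4
```

```bash
python3 -m jog '[[[0,0,-0.035],[0,0,0],-1],[[0,0,-0.07],[0.005,-0.07,0],-1],[[0,0,-0.1],[0.012,-0.14,0],-1],[[0,0,-0.11],[0.021,-0.216,-0.004],-1],[[0,0,-0.11],[0.021,-0.216,-0.004],-1]]'; python3 - <<'E'
from h import *
rep(); plan((-139,40),45,-1);plan((-79,-20),45,-1)
E
```

```text
time: 1.4
tool_pos: [336.7, -268.8, 129.5]
tcp_rot: [90.4, 45.2, 4.6]
ft_force: [0.4, 0.3, -0.7]
finger_gap: -0.4
t 1.4 tip rel [-139.9   -5.9   38.8] J [-83.2 -33.5 143.1  46.8  74.7 -12.1] F [ 0.36  0.26 -0.66] gap -0.4
axes [[0.7, 0.71, 0.07], [0.06, 0.05, -1.0], [-0.71, 0.7, -0.01]]
shift [0.    0.006 0.001] rot [-0.005 -0.004  0.005] deg 0.5
shift [ 0.06   0.011 -0.059] rot [-0.005 -0.004  0.005] deg 0.5
```

```bash
python3 -m jog '[[[0.015,0.005,-0.015],[0,0,0],-1],[[0.03,0.007,-0.03],[0,0,0],-1],[[0.045,0.009,-0.045],[0,0,0],-1],[[0.06,0.011,-0.059],[-0.005,-0.004,0.005],-1],[[0.06,0.011,-0.059],[-0.005,-0.004,0.005],-1]]'; python3 - <<'E'
from h import *
rep(); plan((-79,-20),45,-1)
im=vision.snapshot("side");cv2.imwrite("pics/side1.png",im[:,:,::-1])
im=vision.snapshot("wrist");cv2.imwrite("pics/wrist1.png",im[:,:,::-1])
E
```

```text
time: 1.82
tool_pos: [398.0, -252.8, 67.8]
tcp_rot: [90.5, 45.4, 5.2]
ft_force: [-0.4, 0.1, 0.1]
finger_gap: -0.1
t 1.8167 tip rel [-77.6   5.3 -22.9] J [-71.1 -20.8 142.3  52.7  59.1 -14.6] F [-0.37  0.11  0.06] gap -0.1
axes [[0.7, 0.71, 0.08], [0.06, 0.06, -1.0], [-0.71, 0.7, -0.01]]
shift [-0.001 -0.005  0.003] rot [-0.006 -0.007 -0.006] deg 0.6
```

View pics/side1.png

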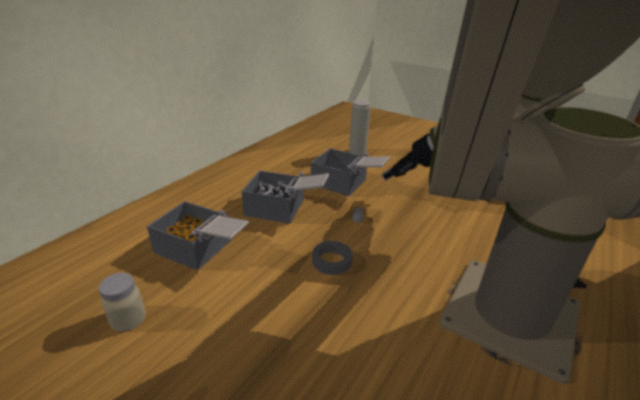

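View pics/wrist1.png

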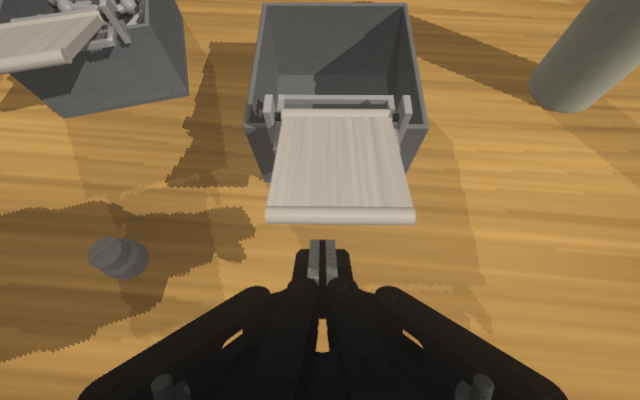

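```bash
python3 - <<'E'
from h import *
s,q=cur(); ms=vision.camera_model("side");mw=vision.camera_model("wrist")
t=tip(s,q);rim,bot,e=model([546.1,-246.2,.0795,.31])
print("side tip",proj(ms,[t]),"edge",proj(ms,e)); print("wrist tip",proj(mw,[t]),"edge",proj(mw,e),"rim",proj(mw,rim))
E
```

```text
side tip [[385.34725274 176.09011218]] edge [[381.08168291 165.54607996]
 [389.51788189 156.83791498]]
wrist tip [[323.73687899 250.65595026]] edge [[259.0344702  209.26099695]
 [406.25628515 209.83294501]] rim [[257.26482312   2.098845  ]
 [401.12083157   1.97758316]
 [423.47312372 127.07269228]
 [236.8866563  126.7048927 ]]
```

```bash
cat >> h.py <<'E'
HX=HX-3.5*uy
def traj(thd):
    th=np.radians(thd)
    al=np.interp(thd,[18,50,80,100],[45,60,80,88])
    a=np.radians(al);n=np.array([np.sin(a),np.cos(a)]);ax=np.array([np.cos(a),-np.sin(a)])
    if thd<=100:
        t=75*np.array([-np.cos(th),np.sin(th)])-15*n+25*ax
    else:
        d=np.interp(thd,[100,180],[50,64]);t=d*np.array([-np.cos(th),np.sin(th)])+3*np.array([-np.sin(th),-np.cos(th)])-np.array([11,0])
    return t,al
def go(l):
    for x in l:
        t,al=traj(x);print(x,t.round(),round(al),end=" ");plan(t,al,-1)
E
python3 - <<'E'
from h import *
rep();plan((-79,-20),45,-1);go([18,26,34,42,50])
E
```

```text
t 1.9167 tip rel [-78.2   7.3 -20.5] J [-71.3 -21.1 142.2  52.6  59.4 -14.5] F [ 0.51 -0.34  0.58] gap 0.2
axes [[0.7, 0.71, 0.09], [0.06, 0.06, -1.0], [-0.71, 0.7, -0.0]]
shift [-0.    -0.007  0.   ] rot [-0.003 -0.006 -0.006] deg 0.5
18 [-64.  -5.] 45 shift [ 0.014 -0.006  0.015] rot [-0.003 -0.006 -0.006] deg 0.5
26 [-62.   4.] 49 shift [ 0.017 -0.006  0.025] rot [-0.009  0.06  -0.006] deg 3.5
34 [-59.  13.] 52 shift [ 0.021 -0.006  0.034] rot [-0.014  0.125 -0.005] deg 7.2
42 [-54.  21.] 56 shift [ 0.026 -0.005  0.042] rot [-0.019  0.19  -0.005] deg 11.0
50 [-49.  28.] 60 shift [ 0.032 -0.005  0.05 ] rot [-0.025  0.255 -0.005] deg 14.7
```

```bash
python3 -m jog '[[[0.007,-0.006,0.007],[0,0,0],-1],[[0.014,-0.006,0.015],[0,0,0],-1],[[0.016,-0.006,0.020],[-0.005,0.03,0],-1],[[0.017,-0.006,0.025],[-0.009,0.06,0],-1],[[0.019,-0.006,0.03],[-0.012,0.09,0],-1]]'; python3 - <<'E'
from h import *
rep();
im=vision.snapshot("side");cv2.imwrite("pics/side2.png",cv2.resize(im[110:230,260:460,::-1],None,fx=4,fy=4,interpolation=cv2.INTER_CUBIC))
go([34,42,50,58,66])
E
```

```text
time: 2.33
tool_pos: [415.9, -262.9, 102.3]
tcp_rot: [89.5, 50.5, 4.3]
ft_force: [-1.2, 0.4, -0.0]
finger_gap: -0.1
t 2.3333 tip rel [-61.   -2.8  11.1] J [-64.6 -23.6 137.3  44.   58.7  -0.5] F [-1.2   0.41 -0.03] gap -0.1
axes [[0.63, 0.77, 0.08], [0.05, 0.07, -1.0], [-0.77, 0.64, 0.01]]
34 [-59.  13.] 52 shift [ 0.001  0.004 -0.   ] rot [ 0.005  0.035 -0.002] deg 2.0
42 [-54.  21.] 56 shift [0.006 0.005 0.008] rot [ 0.     0.1   -0.002] deg 5.7
50 [-49.  28.] 60 shift [0.012 0.005 0.016] rot [-0.005  0.166 -0.002] deg 9.5
58 [-43.  35.] 65 shift [0.018 0.006 0.022] rot [-0.013  0.258 -0.003] deg 14.8
66 [-36.  40.] 71 shift [0.026 0.006 0.028] rot [-0.02   0.351 -0.003] deg 20.2
```

View pics/side2.png

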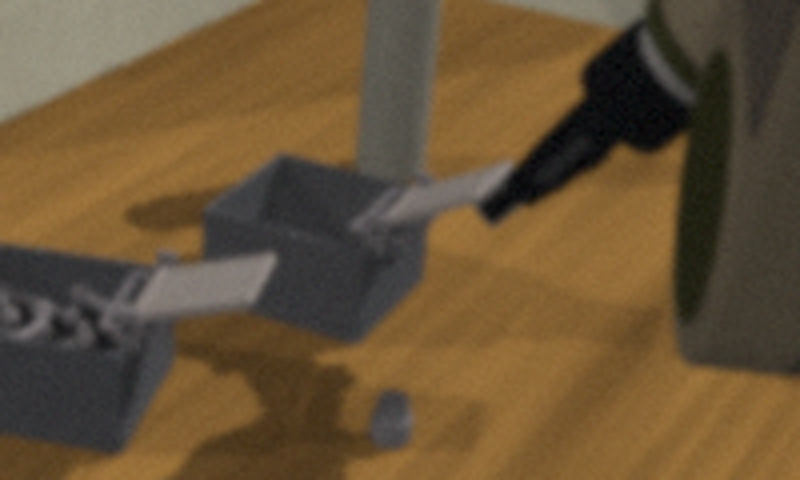

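The fingers are under the free edge and the marker is rising (edge at zoom (510,165)). I'll keep pushing.

```bash
python3 -m jog '[[[0.003,0.001,0.003],[0,0.05,0],-1],[[0.007,0.002,0.008],[0,0.1,0],-1],[[0.012,0.003,0.016],[-0.005,0.166,0],-1],[[0.018,0.004,0.022],[-0.013,0.258,0],-1],[[0.024,0.004,0.027],[-0.019,0.33,0],-1]]'; python3 - <<'E'
from h import *
rep();
im=vision.snapshot("side");cv2.imwrite("pics/side3.png",cv2.resize(im[110:230,260:460,::-1],None,fx=4,fy=4,interpolation=cv2.INTER_CUBIC))
go([66,74,82,90,98])
E
```

```text
time: 2.8
tool_pos: [440.4, -259.5, 130.3]
tcp_rot: [90.1, 69.5, 4.7]
ft_force: [-0.4, -0.3, 0.0]
finger_gap: 0.4
t 2.8 tip rel [-38.6  -1.3  37.8] J [-47.6 -16.4 122.   18.2  62.8  31.1] F [-0.42 -0.31  0.01] gap 0.4
axes [[0.35, 0.93, 0.08], [0.03, 0.07, -1.0], [-0.94, 0.35, -0.0]]
66 [-36.  40.] 71 shift [-0.     0.002 -0.   ] rot [ 0.     0.02  -0.001] deg 1.1
74 [-29.  44.] 76 shift [0.008 0.003 0.004] rot [-0.007  0.113 -0.001] deg 6.5
82 [-21.  47.] 81 shift [0.016 0.004 0.007] rot [-0.014  0.196 -0.001] deg 11.3
90 [-12.  49.] 84 shift [0.025 0.004 0.009] rot [-0.018  0.252 -0.001] deg 14.5
98 [-3. 49.] 87 shift [0.035 0.005 0.009] rot [-0.023  0.308 -0.001] deg 17.7
```

View pics/side3.png

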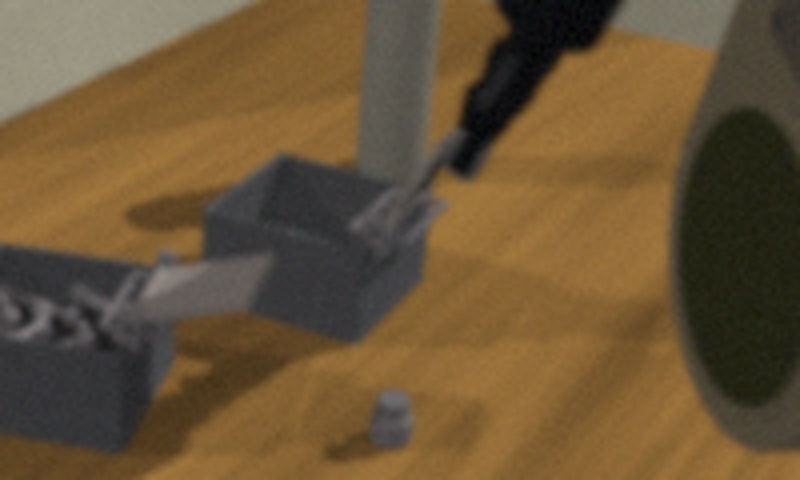

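Marker now at about 60° with its edge at zoom (460,135), finger behind it; bin unmoved.

```bash
python3 -m jog '[[[0.004,0.001,0.002],[-0.003,0.07,0],-1],[[0.008,0.002,0.004],[-0.007,0.113,0],-1],[[0.016,0.003,0.007],[-0.014,0.196,0],-1],[[0.025,0.004,0.009],[-0.018,0.252,0],-1],[[0.035,0.005,0.009],[-0.023,0.308,0],-1]]'; python3 - <<'E'
from h import *
rep();
im=vision.snapshot("side");cv2.imwrite("pics/side4.png",cv2.resize(im[110:230,260:460,::-1],None,fx=4,fy=4,interpolation=cv2.INTER_CUBIC))
go([98,106,114,122,130,138,146])
E
```

```text
time: 3.27
tool_pos: [475.4, -253.8, 138.4]
tcp_rot: [96.5, 87.1, 11.1]
ft_force: [0.8, -0.8, 0.3]
finger_gap: 0.0
t 3.2667 tip rel [-5.7  1.6 45.4] J [-34.9  -0.  103.9   2.2  74.1  49.9] F [ 0.81 -0.78  0.34] gap 0.0
axes [[0.05, 1.0, 0.08], [0.01, 0.08, -1.0], [-1.0, 0.05, -0.01]]
98 [-3. 49.] 87 shift [ 0.001 -0.002  0.004] rot [-0.006 -0.001 -0.001] deg 0.4
106 [ 0. 50.] 88 shift [ 0.004 -0.002  0.005] rot [-0.007  0.013 -0.001] deg 0.8
114 [ 8. 49.] 88 shift [ 0.012 -0.001  0.004] rot [-0.007  0.013 -0.001] deg 0.8
122 [15. 47.] 88 shift [ 0.019 -0.     0.002] rot [-0.007  0.013 -0.001] deg 0.8
130 [22. 44.] 88 shift [ 0.026  0.    -0.001] rot [-0.007  0.013 -0.001] deg 0.8
138 [29. 40.] 88 shift [ 0.033  0.001 -0.005] rot [-0.007  0.013 -0.001] deg 0.8
146 [35. 35.] 88 shift [ 0.039  0.001 -0.01 ] rot [-0.007  0.013 -0.001] deg 0.8
```

View pics/side4.png

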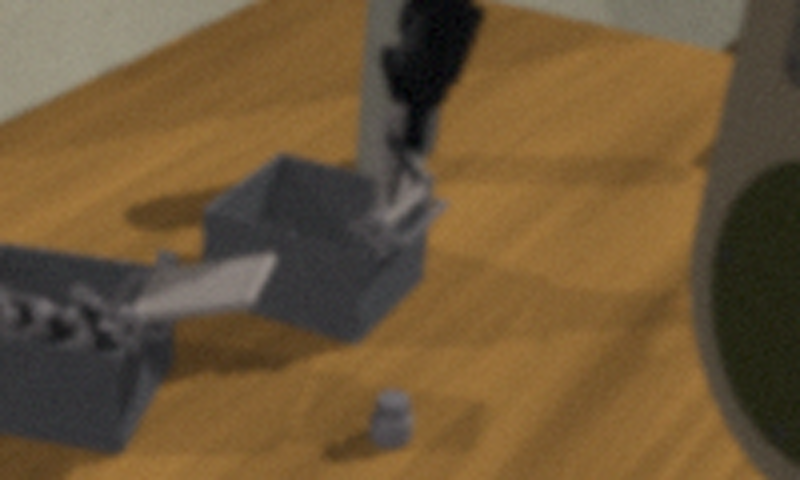

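Marker is just past upright; I can see its crossed face at zoom (400,185). Now push over.

```bash
python3 -m jog '[[[0.006,-0.002,0.005],[0,0.013,0],-1],[[0.012,-0.001,0.004],[0,0.013,0],-1],[[0.019,0,0.002],[0,0.013,0],-1],[[0.026,0,-0.001],[0,0.013,0],-1],[[0.033,0.001,-0.005],[0,0.013,0],-1]]'; python3 - <<'E'
from h import *
rep();
im=vision.snapshot("side");cv2.imwrite("pics/side5.png",cv2.resize(im[110:230,260:460,::-1],None,fx=4,fy=4,interpolation=cv2.INTER_CUBIC))
go([138,146,154,162,170,176,180])
E
```

```text
time: 3.73
tool_pos: [508.6, -252.4, 131.7]
tcp_rot: [101.1, 87.7, 15.7]
ft_force: [0.8, -0.2, -0.2]
finger_gap: -0.1
t 3.7333 tip rel [27.4  0.4 38.7] J [-32.7   5.3  99.1   1.8  74.1  52.3] F [ 0.81 -0.2  -0.17] gap -0.1
axes [[0.04, 1.0, 0.08], [0.01, 0.08, -1.0], [-1.0, 0.04, -0.01]]
138 [29. 40.] 88 shift [ 0.001 -0.001  0.002] rot [-0.009  0.004 -0.001] deg 0.6
146 [35. 35.] 88 shift [ 0.008 -0.    -0.003] rot [-0.009  0.004 -0.001] deg 0.6
154 [41. 29.] 88 shift [ 0.013  0.    -0.009] rot [-0.009  0.004 -0.001] deg 0.6
162 [46. 22.] 88 shift [ 0.018  0.001 -0.016] rot [-0.009  0.004 -0.001] deg 0.6
170 [50. 14.] 88 shift [ 0.022  0.001 -0.024] rot [-0.009  0.004 -0.001] deg 0.6
176 [52.  7.] 88 shift [ 0.024  0.001 -0.03 ] rot [-0.009  0.004 -0.001] deg 0.6
180 [53.  3.] 88 shift [ 0.025  0.001 -0.035] rot [-0.009  0.004 -0.001] deg 0.6
```

View pics/side5.png

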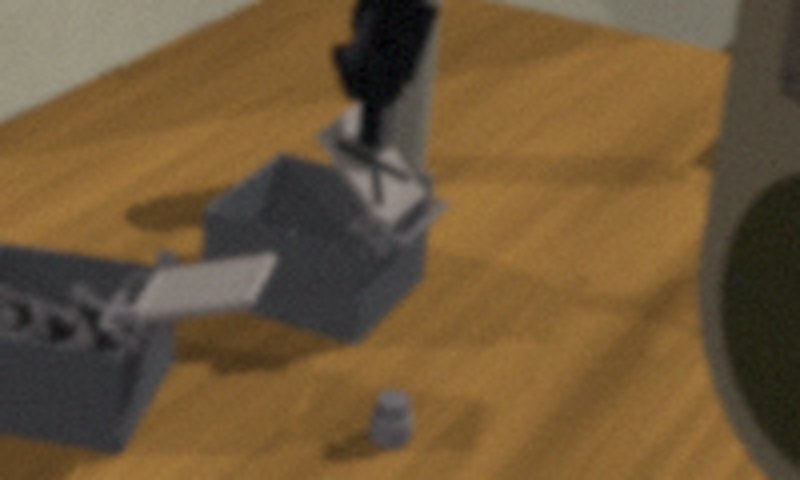

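```bash
python3 -m jog '[[[0.008,0,-0.003],[0,0,0],-1],[[0.013,0,-0.009],[0,0,0],-1],[[0.018,0.001,-0.016],[0,0,0],-1],[[0.022,0.001,-0.024],[0,0,0],-1],[[0.024,0.001,-0.03],[0,0,0],-1]]'; python3 - <<'E'
from h import *
rep();
im=vision.snapshot("side");cv2.imwrite("pics/side6.png",cv2.resize(im[110:230,260:460,::-1],None,fx=4,fy=4,interpolation=cv2.INTER_CUBIC))
go([170,176,180])
E
```

```text
time: 4.2
tool_pos: [532.5, -250.8, 100.3]
tcp_rot: [102.7, 87.8, 17.4]
ft_force: [-0.4, 0.1, 0.0]
finger_gap: 0.1
t 4.2 tip rel [51.4  0.1  7.3] J [-31.2  10.4  97.    1.8  71.1  53.6] F [-0.37  0.11  0.02] gap 0.1
axes [[0.04, 1.0, 0.08], [0.01, 0.08, -1.0], [-1.0, 0.04, -0.01]]
170 [50. 14.] 88 shift [-0.001 -0.001  0.008] rot [-0.01   0.001 -0.002] deg 0.6
176 [52.  7.] 88 shift [ 0.001 -0.     0.001] rot [-0.01   0.001 -0.002] deg 0.6
180 [53.  3.] 88 shift [ 0.002 -0.    -0.003] rot [-0.01   0.001 -0.002] deg 0.6
```

View pics/side6.png

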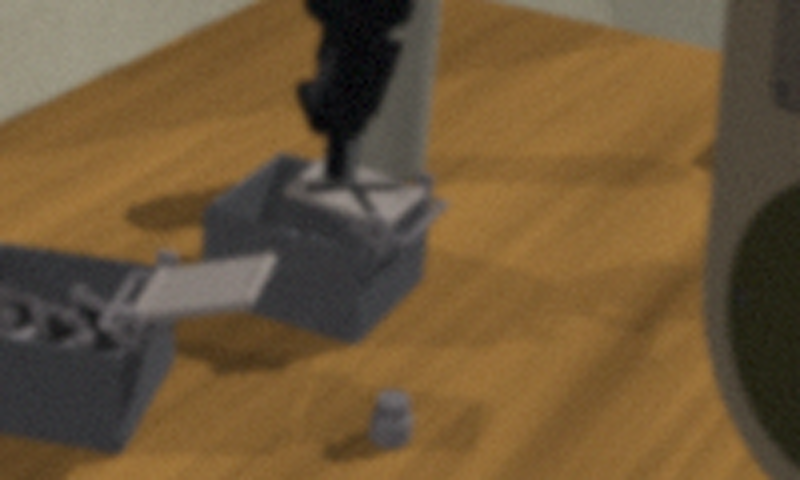

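Nearly flat, cross up. I'll press down gently until I feel the stop.

```bash
python3 -m jog '[[[0.001,0,-0.002],[0,0,0],-1],[[0.001,0,-0.004],[0,0,0],-1],[[0.001,0,-0.004],[0,0,0],-1]]'; python3 -m jog '[[[0,0,-0.001],[0,0,0],-1],[[0,0,-0.001],[0,0,0],-1]]'
```

```text
time: 4.5
tool_pos: [533.2, -251.1, 97.4]
tcp_rot: [101.9, 87.7, 16.5]
ft_force: [-0.5, 0.1, -0.4]
finger_gap: -0.1
time: 4.67
tool_pos: [533.4, -251.3, 97.0]
tcp_rot: [101.0, 87.7, 15.6]
ft_force: [-0.1, -0.5, 0.0]
finger_gap: -0.3
```

```bash
python3 -m jog '[[[0,0,-0.001],[0,0,0],-1],[[0,0,-0.002],[0,0,0],-1],[[0,0,-0.002],[0,0,0],-1]]'; python3 -m jog '[[[0,0,-0.001],[0,0,0],-1],[[0,0,-0.002],[0,0,0],-1],[[0,0,-0.002],[0,0,0],-1]]'
```

```text
time: 4.92
tool_pos: [533.7, -251.5, 96.1]
tcp_rot: [100.2, 87.7, 14.8]
ft_force: [-2.4, 2.2, 6.9]
finger_gap: 0.0
time: 5.17
tool_pos: [533.8, -251.5, 95.6]
tcp_rot: [99.9, 87.7, 14.5]
ft_force: [-9.2, 4.0, 19.7]
finger_gap: -0.3
```

The force rose to 20 N, so the marker is on its end stop. Retract straight up and check.

```bash
python3 -m jog '[[[0,0,0.006],[0,0,0],-1],[[0,0,0.02],[0,0,0],-1],[[0,0,0.05],[0,0,0],-1],[[0,0,0.08],[0,0,0],-1],[[-0.01,0,0.11],[0,0,0],-1]]'; python3 -m jog '[[[-0.03,0,0.02],[0,0,0],-1],[[-0.06,0,0.03],[0,0,0],-1],[[-0.09,0,0.03],[0,0,0],-1],[[-0.12,0,0.03],[0,0,0],-1],[[-0.12,0,0.03],[0,0,0],-1]]'; python3 - <<'E'
from h import *
rep()
for n in("side","top","wrist"):
    im=vision.snapshot(n);cv2.imwrite(f"pics/{n}7.png",im[:,:,::-1])
    if n=="side":cv2.imwrite("pics/side7z.png",cv2.resize(im[135:205,295:400,::-1],None,fx=7,fy=7,interpolation=cv2.INTER_CUBIC))
m=vision.camera_model("wrist")
for th in (np.pi,2.9): rim,bot,e=model([546.1,-249.5,.0795,th]);print(proj(m,rim).round(),proj(m,e).round())
E
```

```text
time: 5.58
tool_pos: [523.8, -250.9, 203.8]
tcp_rot: [101.8, 87.7, 16.5]
ft_force: [0.8, -0.8, 1.1]
finger_gap: -0.1
time: 6.0
tool_pos: [399.7, -251.0, 232.7]
tcp_rot: [101.6, 87.8, 16.2]
ft_force: [-0.2, 0.0, 0.2]
finger_gap: 0.1
t 6.0 tip rel [-81.   10.4 139.7] J [-39.7 -14.1 106.7   1.8  86.2  45.6] F [-0.22  0.04  0.17] gap 0.1
axes [[0.04, 1.0, 0.08], [0.01, 0.08, -1.0], [-1.0, 0.04, -0.01]]
[[265. -54.]
 [408. -55.]
 [396. 108.]
 [272. 108.]] [[298.  17.]
 [372.  17.]]
[[265. -54.]
 [408. -55.]
 [396. 108.]
 [272. 108.]] [[297.  13.]
 [376.  13.]]
```

View pics/side7z.png

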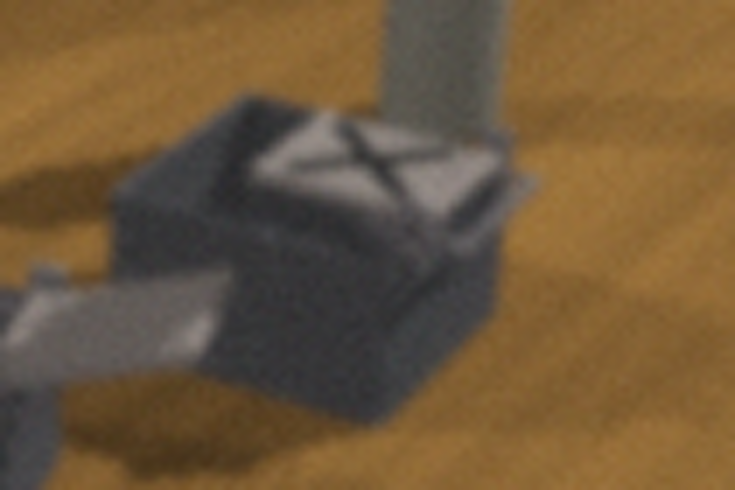

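View pics/top7.png

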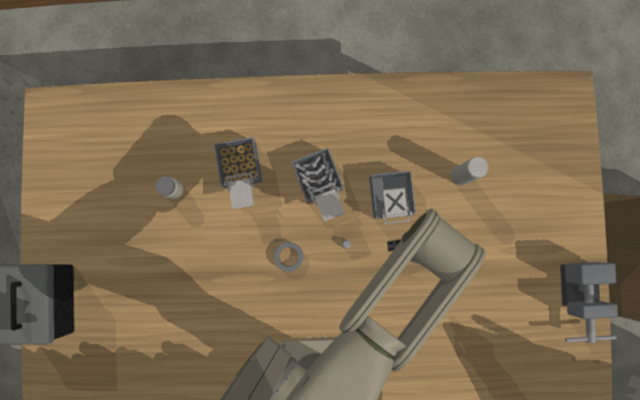

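View pics/wrist7.png

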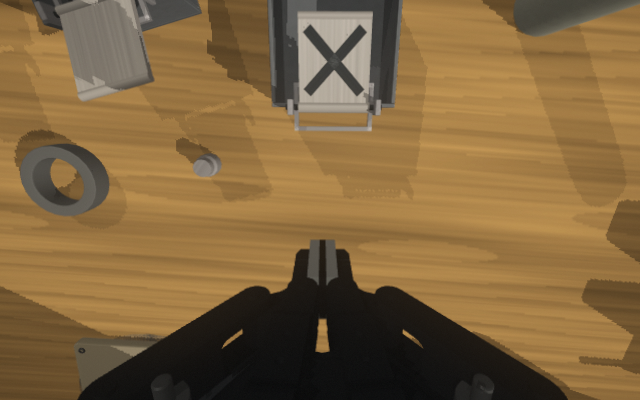

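The marker lies flat with its X up (side zoom: far edge at (250,165) and (335,110)). The bin corners are at their original pixels. I'll estimate the angle numerically before handing in.

```bash
python3 - <<'E'
from h import *
ms=vision.camera_model("side")
for th in (3.14,3.07,2.99,2.9):
    rim,bot,e=model([546.1,-249.5,.0795,th]);e[:,2]+=3.5;e[:,0]+=2
    print(th,((proj(ms,e)-[295,135]+.4)*7).round().tolist(),((proj(ms,rim[:2])-[295,135]+.4)*7).round().tolist())
print(r.sense()["qd"].round(2))
E
```

```text
3.14 [[267.0, 168.0], [336.0, 112.0]] [[121.0, 192.0], [256.0, 91.0]]
3.07 [[268.0, 156.0], [337.0, 101.0]] [[121.0, 192.0], [256.0, 91.0]]
2.99 [[270.0, 143.0], [339.0, 89.0]] [[121.0, 192.0], [256.0, 91.0]]
2.9 [[274.0, 129.0], [343.0, 75.0]] [[121.0, 192.0], [256.0, 91.0]]
[ 0.83  1.62 -1.25  0.14 -0.09 -0.02]
```

That matches 3.14 rad. Let the arm settle, then hand in.

```bash
python3 -m jog '[[[0,0,0],[0,0,0],-1],[[0,0,0],[0,0,0],-1],[[0,0,0],[0,0,0],-1]]' && python3 -c "
from bench import order,r
print(r.sense()['qd'].round(2));print(order.hand_in())"
```

```text
time: 6.4
tool_pos: [404.0, -251.1, 232.7]
tcp_rot: [101.9, 87.7, 16.6]
ft_force: [-0.7, 0.0, -0.5]
finger_gap: 0.1
[-0.06 -0.03  0.28 -0.02  0.1  -0.12]
the job is handed in; nothing more can be done
None
```

The empty bin's marker now lies flat over its mouth with the crossed face up, and I handed the job in at about 6.4 s; no verdict is given.

I pushed it with closed fingers only: up from under its free edge, through upright, then down onto its end stop. I stopped pressing when the wrist force reached about 20 N, then lifted the arm clear.

- **Marker:** In the last side view its free edge sits where the model puts it at about 3.14 rad, and the X is visible in all three cameras. One edge corner was about 2 px off the model sideways, within what I can read from the picture.
- **Bin:** In the side view its corners are at the same pixels as at the start, within what I can read.
- **Other things on the bench:** The full bins, their markers and the bystanders showed no visible movement. I judged this by eye from the pictures and did not measure it.
- **Disagreement:** The wrist camera placed the bin 3 to 4 mm to one side of my first fit, so I corrected for that before pushing.

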